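# Prove the stop button before the shift

## Robot

A 6-joint arm with a two-finger parallel gripper is mounted at the origin on a cart in front of the work surface, level with it; the furniture and walls round the work are solid. World frame = base frame: x ahead of the robot, y to its left, z up, the work surface at z = 0. Lengths are in mm, angles in rad, forces in N, time in s.
With the tool pointing down it reaches from about 250 to 800 mm from the base axis. Payload 8.5 kg.
Tool frame: the origin (TCP) lies where the fingers leave the gripper's body, on its centre line; the fingertips stand 73 mm ahead of it and the grasp point (between the pads) lies 54 mm ahead of it (ctrl.grip_depth is the distance from the TCP to the grasp point, in mm); z points along the fingers, y is the direction in which the jaws open and shut (so a half turn about z gives the same grasp; the last joint's range is limited). The gripper opens to 85 mm and grips with 20 to 120 N. Pads are 22 mm wide; open, the fingers measure 114 mm over their backs; the gripper's body (76 mm by 85 mm) begins 54 mm behind the grasp point. The pads swing forward as they close: fully open they stand 13 mm farther back than shut.
Start: joints at [1.333, 0.238, -0.013, 1.319, 0, 1.571], TCP at [123.661, 510.191, 303.876] pointing down, gripper open.
Joint ranges: [-2.66, 2.66], [-1.03, 1.9], [-1.14, 1.46], [-1.82, 2.27], [-1.45, 1.34], [-3.14, 3.14]. Speed limits (rad/s): [2.22, 2.22, 2.79, 3.14, 3.14, 3.14].

## Interface

Orientations are given as a rotation vector (axis times angle).
In Python, from station import ctrl, optics, job_done gives the robot as it stands.
- The arm moves only by the shell command python3 -m crank 'ROWS' [OPENING] [FORCE]. ROWS is text: rows parted by semicolons, each of 4 numbers parted by spaces: the shift along the tool's x, y, z in mm, then the turn about the tool's z in rad. A call has 1 to 12 rows; each row shifts and turns the commanded pose from where the row before left it, along the tool's axes as they then stand; what a row does not reach is not made up. A row lasts 1/8 s, in which the tool goes at most 62.5 mm and 10.7 degrees, less where a joint would pass 70% of its speed; a pose out of reach is approached as far as the arm can. A call is refused whole if a number of a shift passes 62.5 or a number of a turn 0.188, either way. A call with a gripper value outside its range is refused whole. OPENING is the closure in counts, from 0 (fully open) to 255 (shut), set as the call begins (- or left out, the last holds). The fingers move at their own pace and stop on an object; FORCE is the grip in N (left out, the last holds). Time passes only in rows, so rows that do not move let the fingers close. It gives the time, the measured TCP pose, the force and the opening at its end, in the units of the state.
- ctrl.get_obs(): the state, without advancing time (a new reading comes with each control period).
- optics.camera(name): name is "scene" or "top" or "wrist"; returns (picture, depth): 480x640x3 uint8, red, green, blue; 480x640 float32, mm along the optical axis (not along the pixel's ray), 0 where there is no reading.
- optics.camera_info(name): a dict with "intrinsics" (3x3 intrinsics, pixels), "k1" (the pictures are not rectified: a ray, as slopes to the right and down, at radius r is drawn at 1 + k1 r^2 times it, then the intrinsics apply), "R" (3x3) and "t" (3): a world point X has camera coordinates R X + t. Camera axes: x right, y down, z forward; pixel columns grow to the right and rows downward; lengths in mm; the calibration is good to about 2 mm. A picture is of the moment at which its call begins: read the wrist's pose just before it. camera_info takes no time and is no camera call; for the wrist camera it gives the pose at the moment of the call.
- job_done(): hands the job in, once; it reports no verdict.
The state is a dict: "clock": time; "joint_pos": joint angles; "qd": joint speeds; "joint_torque": joint torques, N m; "position": TCP position; "orientation": TCP orientation; "wrist_force": force on the tool from outside, world axes, zero at the start; "ft_torque": the same for the moment, N m; "opening": finger opening in mm.
Only numpy, scipy, OpenCV 4.12 (cv2) and the standard library are available. Lean on these libraries where they do the work, as an engineer would, in place of code of your own. Each camera call takes 0.05 s, during which the arm holds its last target. There are 200 camera calls.

## Task

Prove the control station's stop button before the shift: with a fingertip press the mushroom button in, without forcing it, until it latches, and take the finger off to see that it stays in by itself; then push one end of its turning bar round clockwise from the side, without gripping the button, until it springs back out. Let the bar swing back, then press the small round reset button fully in and let it come out again. Do not press reset while the stop is latched, and leave the loose things lying round the station where they are.

Things in the scene. Friction and masses are not known exactly. Their poses are not given: they have to be found in the camera images.
- station: grey box screwed to the bench, 84 (x) by 164 (y) by 62 mm high, level top. Origin: centre of its underside, on the bench. Own x points from its front to its back, own y to the left, z up. 6 mm high ears reach 21 mm beyond both ends; a cable enters the bench 77 mm behind the origin. Mushroom stop button at own (0, +42 mm), reset button at own (0, -42 mm)
- mushroom: black mushroom head of the stop button, 58 mm across, 12 mm thick; across its flat top a raised turning bar 10 mm wide, 43 mm long, 12 mm tall. Origin: on the axis at the head's underside, 78 mm above the bench when out; flat face 12 mm, bar's top 24 mm above it. Own z up, own y along the bar, own x across it (station's axes when not turned). Slides straight down; turns about z
- stop_top (a point): middle of the bar's top, on the button's axis (102 mm above the bench when the button is out, 97.5 mm when latched)
- bar_left (a point): top of the bar near its left end (own +y of the mushroom), 18 mm from the axis; pushed towards the mushroom's own +x (away from the station's front) it turns the button clockwise seen from above; the other end is pushed the opposite way
- stop_press (a joint): how far the stop button is in, m: 0 out, 0.006 hard against its stop; pressed past 0.0045 it latches and then rests at about 0.0045 when let go. The spring takes about 8 N at first and 13 N at the bottom
- stop_turn (a joint): turn of the smooth plastic mushroom head, rad, positive clockwise seen from above: 0 at rest, 0.95 at its stop. A spring (0.015 N m at rest, 0.045 at the stop) turns it back to 0. While latched, a turn of 0.5 to 0.6 frees the latch and the button springs out 4.5 mm upwards: keep a fingertip beside the bar 5 mm or more above the latched face and push lightly (3 to 5 N at the bar's end)
- reset_top (a point): centre of the top of the reset button, a flat round black button of 27 mm diameter, 78 mm above the bench, standing 8 mm proud of its steel bezel (38 mm across)
- reset_press (a joint): how far the reset button is in, m: 0 out, 0.005 fully in; a spring of 2.5 to 5.5 N returns it when let go
- part_tin: round tin of screws, 67 mm across, 32 mm high, loose beside the station; origin at the centre of its underside; to be left alone
- brush: flat brush lying loose beside the station, 27 by 163 by 12 mm, origin at the centre of its underside; to be left alone
- brass_gauge: brass ring gauge, 32 mm across, 9 mm high, loose in front of the station; origin at the centre of its underside; to be left alone
- steel_bush: steel bush, 22 mm across, 14 mm high, loose in front of the station; origin at the centre of its underside; to be left alone

How it is judged:
By the outcome, as a careful person would: the job done as asked, in the order asked, and still so for the second after the job is handed in, with the robot touching nothing.
It also fails if it takes over 51 s, if anything falls off the work surface, if the arm or the gripper's body presses on something with over 40 N, if the wrist force passes 120 N, or if a joint passes its speed limit or range.

## Working session

There is one attempt and no reset: what is moved stays moved. The work goes in short steps, Python scripts to look and compute and a shell command to move; the robot and the scene stay as the last step left them, time stands still between calls to the robot, and variables do not carry over. Pictures are saved under pics/ and viewed, about 8 in all and at most 12, crops included, and the job is handed in when it is done.

```bash
ls; mkdir -p pics
python3 - <<'E'
from station import ctrl, optics
import cv2, json
o=ctrl.get_obs(); print(o)
for n in ("scene","top"):
    p,d=optics.camera(n); cv2.imwrite(f"pics/{n}0.png",p[:,:,::-1]); 
    import numpy as np; np.save(f"pics/{n}0d.npy",d)
    print(n,optics.camera_info(n))
E
```

```text
pics
{'clock': 0.0, 'joint_pos': array([ 1.33302316e+00,  2.38789489e-01, -1.42223546e-02,  1.31921259e+00,
        4.13472173e-06,  1.57081206e+00]), 'qd': array([ 0.00016762, -0.00085766,  0.00074375, -0.00056492,  0.00017189,
        0.00080029]), 'joint_torque': array([ 3.63825238e-04, -5.38775826e+01,  3.46439123e+01,  1.84299838e-02,
        5.00442866e-05, -2.26134563e-05]), 'position': array([123.58616002, 509.93680261, 303.28540723]), 'orientation': array([-3.72617886e-01, -3.11924116e+00,  2.22654115e-03]), 'wrist_force': array([-0.1078641 , -0.21118692, -0.25192332]), 'ft_torque': array([-0.03894319, -0.01634756,  0.02099112]), 'opening': 85.39000684454946}
scene {'intrinsics': array([[510.82015357,   0.        , 315.52090314],
       [  0.        , 510.82015357, 244.25485355],
       [  0.        ,   0.        ,   1.        ]]), 'k1': 0.04790302166469263, 'R': array([[ 0.43762908, -0.89887411, -0.02249691],
       [-0.62624327, -0.28675038, -0.72497833],
       [ 0.64521326,  0.33136014, -0.68840418]]), 't': array([-189.20886478,  395.18678053,  553.63116636])}
top {'intrinsics': array([[594.26704706,   0.        , 326.93392075],
       [  0.        , 594.26704706, 244.58577896],
       [  0.        ,   0.        ,   1.        ]]), 'k1': -0.1682002421058311, 'R': array([[-0.00896525, -0.99990378, -0.01058569],
       [-0.98645888,  0.0105774 , -0.16366733],
       [ 0.16376355,  0.00897503, -0.98645879]]), 't': array([  74.8378652 ,  552.61984897, 1200.04636742])}
```

View pics/top0.png

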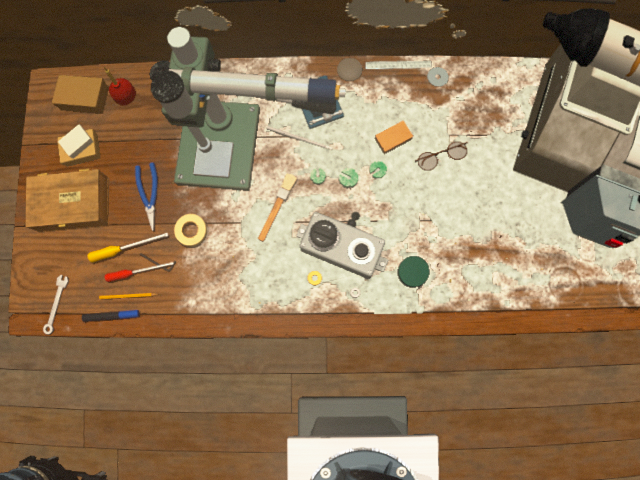

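View pics/scene0.png

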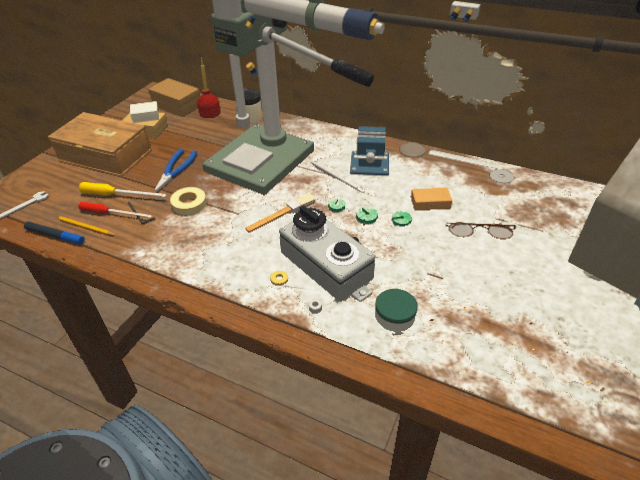

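The top view shows the station, rotated about 20°, with the mushroom at about (323,234), the reset at about (362,250), the gauge at (315,278), the bush at (355,293), the tin at (413,271) and the brush at (277,208). The scene view agrees: mushroom (310,218), reset (342,250), and the arm's way over it is clear.

```bash
cat > h.py <<'E'
import numpy as np, cv2
from station import ctrl, optics
def ray(info,uv):
    K=info["intrinsics"]; q=(np.asarray(uv,float)-K[:2,2])/K[0,0]; rd=np.linalg.norm(q); r=rd
    for _ in range(20): r=rd/(1+info["k1"]*r*r)
    q=q*(r/rd if rd else 1)
    R=np.array(info["R"]); return -R.T@info["t"], R.T@np.array([q[0],q[1],1.])
def plane(info,uv,z):
    c,d=ray(info,uv); return c+d*(z-c[2])/d[2]
def blobs(p,box,thr,amin=40):
    x0,y0,x1,y1=box; m=(p[y0:y1,x0:x1].max(2)<thr).astype(np.uint8)
    n,l,s,c=cv2.connectedComponentsWithStats(m)
    return [(c[i]+[x0,y0],s[i]) for i in range(1,n) if s[i,4]>=amin]
def proj(info,X):
    c=np.array(info["R"])@X+info["t"]; q=c[:2]/c[2]; q=q*(1+info["k1"]*(q@q)); return q*info["intrinsics"][0,0]+info["intrinsics"][:2,2]
E
python3 - <<'E'
from h import *
it=optics.camera_info("top"); isc=optics.camera_info("scene")
pt=cv2.imread("pics/top0.png"); ps=cv2.imread("pics/scene0.png")
for nm,i,p,box in (("top",it,pt,(295,205,390,285)),("scene",isc,ps,(280,195,380,290))):
    for c,s in blobs(p,box,60): print(nm,c,s,plane(i,c,78),plane(i,c,90))
d=np.load("pics/top0d.npy")
for uv in ((362,250),(345,243),(323,225)):
    c,r=ray(it,uv); print(uv,c+r*d[uv[1],uv[0]])
a=cv2.resize(pt[200:300,285:395],None,fx=4,fy=4,interpolation=cv2.INTER_CUBIC)
b=cv2.resize(ps[195:305,270:390],None,fx=3,fy=3,interpolation=cv2.INTER_CUBIC)
h=max(len(a),len(b)); o=np.zeros((h,a.shape[1]+b.shape[1],3),np.uint8);o[:len(a),:a.shape[1]]=a;o[:len(b),a.shape[1]:]=b
cv2.imwrite("pics/crop1.png",o)
E
```

```text
scene [308.7797271  218.85575049] [ 13  11  33  25 513] [575.05884235  80.70570898  78.        ] [562.71822747  74.12702861  90.        ]
scene [326.55714286 263.95714286] [  0  40  94  50 140] [487.94420125   5.48951071  78.        ] [4.77389432e+02 4.52758743e-01 9.00000000e+01]
scene [342.01123596 248.55617978] [ 54  47  17  14 178] [530.64061139  -2.63637522  78.        ] [519.21056808  -7.50654692  90.        ]
(362, 250) [535.77868409  -2.19894947  79.73753017]
(345, 243) [553.51192354  31.83792669  62.44929491]
(323, 225) [587.12126754  76.68410742  86.70708307]
```

View pics/crop1.png

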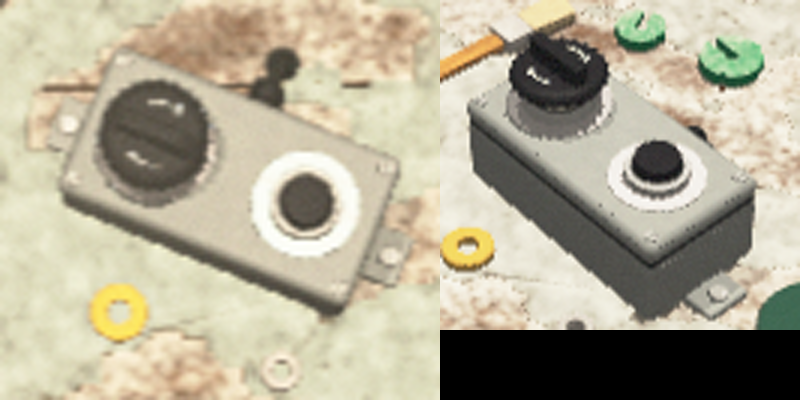

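```bash
python3 -m crank '-43.7 -30 0 0;-43.7 -30 0 0;-43.7 -30 0 0;-43.7 -30 0 0;-43.7 -30 0 0;-43.7 -30 0 0;-43.7 -30 0 0;-43.7 -30 0 0;-43.7 -30 0 0;-43.7 -30 0 0;-43.7 -30 0 0;-43.7 -30 0 0' 255 20; python3 -m crank '0 0 0 0.13;0 0 0 0;0 0 0 0'
python3 - <<'E'
from h import *
from scipy.spatial.transform import Rotation as Ro
o=ctrl.get_obs(); i=optics.camera_info("wrist"); p,d=optics.camera("wrist")
print(o["position"],o["wrist_force"],o["opening"],Ro.from_rotvec(o["orientation"]).as_matrix()); print(i)
cv2.imwrite("pics/w1.png",p[:,:,::-1]); np.save("pics/w1d.npy",d); import pickle; pickle.dump(i,open("pics/w1.pkl","wb"))
E
```

```text
clock: 1.6
position: [549.4, 35.2, 303.6]
orientation: [-0.373, -3.119, 0.0]
wrist_force: [1.2, 2.2, -0.7]
opening: 0.2
clock: 1.98
position: [548.1, 37.2, 303.8]
orientation: [-0.569, -3.089, 0.0]
wrist_force: [-0.1, 0.2, -0.6]
opening: 0.4
[548.11621074  37.16869072 303.80031402] [-0.10750455  0.23406746 -0.55487468] 0.4464473827479187 [[-9.34263252e-01  3.56583706e-01 -4.85193562e-04]
 [ 3.56583785e-01  9.34263345e-01 -8.26042431e-05]
 [ 4.23843233e-04 -2.50186266e-04 -9.99999879e-01]]
{'intrinsics': array([[420.44005482,   0.        , 316.95376754],
       [  0.        , 420.44005482, 235.66364113],
       [  0.        ,   0.        ,   1.        ]]), 'k1': 0.024443444632056537, 'R': array([[ 3.55451420e-01,  9.34694731e-01,  2.20812669e-04],
       [ 8.87200342e-01, -3.37464293e-01,  3.14632173e-01],
       [ 2.94159550e-01, -1.11640547e-01, -9.49213647e-01]]), 't': array([-230.53400088, -513.61310735,  222.44382318])}
```

View pics/w1.png

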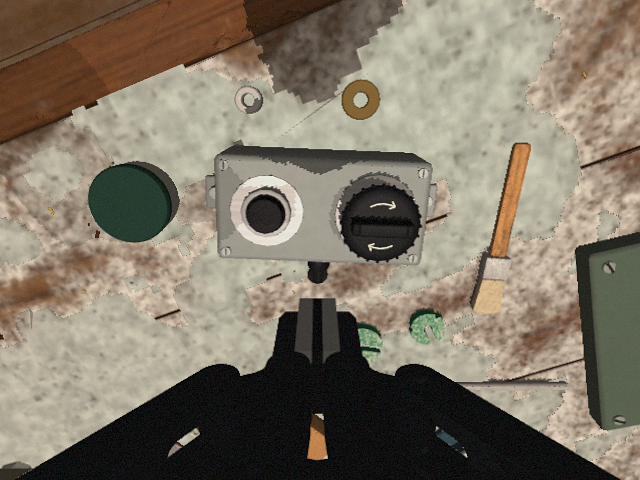

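The wrist view shows the reset at about (266,212), the head at about (380,223) with the bar nearly horizontal at (384,228), and the shut tips at (317,300), about 40 px wide.

Run:
```python
from h import *
import pickle
i=pickle.load(open("pics/w1.pkl","rb")); p=cv2.imread("pics/w1.png"); d=np.load("pics/w1d.npy")
g=p.max(2)
# reset: dark blob
for nm,box in (("reset",(240,185,295,240)),("head",(330,170,430,275))):
    x0,y0,x1,y1=box; m=(g[y0:y1,x0:x1]<75).astype(np.uint8)
    m=cv2.morphologyEx(m,cv2.MORPH_OPEN,np.ones((5,5)))
    cs=cv2.findContours(m,0,2)[0]; c=max(cs,key=cv2.contourArea); e=cv2.fitEllipse(cv2.convexHull(c))
    uv=np.array(e[0])+[x0,y0]; print(nm,uv,e[1],e[2],[plane(i,uv,z).round(1) for z in (78,84,90)])
# bezel/label white disc
m=((p.min(2)>185)).astype(np.uint8); m[:,:225]=0;m[:,310:]=0;m[:170]=0;m[250:]=0
c=max(cv2.findContours(m,0,2)[0],key=cv2.contourArea); e=cv2.fitEllipse(cv2.convexHull(c)); print("disc",e,plane(i,e[0],62.5))
# depth points: face of head vs bar
x,y=np.meshgrid(np.arange(225,445),np.arange(150,270)); P=[]
for u,v in zip(x.ravel(),y.ravel()):
    if d[v,u]>0:
        c0,r=ray(i,(u,v)); P.append(c0+r*d[v,u])
P=np.array(P)
for lo,hi in ((58,66),(75,81),(86,94),(98,106)):
    q=P[(P[:,2]>lo)&(P[:,2]<hi)]; 
    r=cv2.minAreaRect(q[:,:2].astype(np.float32)); print(lo,hi,len(q),np.median(q,0).round(1),np.mean(q,0).round(1),r)
R=np.array([[-.934263,.356584,0],[.356584,.934263,0],[0,0,-1]]); t=np.array([548.1,37.2,303.8])
for w in (-11,0,11): 
    print(w,proj(i,t+R@[w,0,73]),proj(i,t+R@[w,14.5,73]),proj(i,t+R@[w,-14.5,73]))
```

```text
reset [264.92228889 213.50097847] (37.969139099121094, 38.94186019897461) 111.69100189208984 [array([534.3,   3. ,  78. ]), array([533. ,   4.3,  84. ]), array([531.8,   5.6,  90. ])]
head [379.73841858 222.09140396] (77.04200744628906, 81.32025909423828) 70.76802062988281 [array([570.1,  78.9,  78. ]), array([568.1,  78.7,  84. ]), array([566.1,  78.4,  90. ])]
disc ((266.3310241699219, 210.2583465576172), (68.9679946899414, 72.24565887451172), 117.05318450927734) [535.57549812   1.69019987  62.5       ]
58 66 13864 [544.3  33.1  61. ] [545.1  36.7  61. ] ((553.8419799804688, 43.1002197265625), (156.13697814941406, 83.18872833251953), 66.5401840209961)
75 81 980 [535.7   1.3  76.8] [535.7   1.3  76.8] ((535.9918212890625, 1.3619346618652344), (26.306583404541016, 25.95171356201172), 27.497018814086914)
86 94 3580 [563.8  78.6  88.6] [566.8  78.5  88.5] ((568.7826538085938, 78.52980041503906), (58.30958557128906, 57.25061798095703), 75.75595092773438)
98 106 894 [568.4  78.5 100.6] [568.5  78.3 100.5] ((569.0546264648438, 78.43479919433594), (43.46867752075195, 10.293004035949707), 67.01365661621094)
-11 [314.63397802 346.58091692] [351.89634256 346.63406021] [277.36513563 346.57013546]
0 [314.6205166  321.50716836] [352.66113466 321.55880022] [276.57310683 321.48977356]
11 [314.60605148 295.37496408] [353.46524131 295.42469257] [275.73973057 295.35012298]
```

```bash
python3 - <<'E'
from h import *
d=np.load("pics/w1d.npy"); print(d[295:345:6,[285,305,317,330,350]].round())
E
python3 -m crank '0 0 0 0.04;-1.4 23 0 0;-1.4 23 0 0;0 0 40 0;0 0 40 0;0 0 35 0;0 0 0 0;0 0 0 0'
```

```text
[[412. 413. 413. 414. 414.]
 [417. 152. 152. 152. 415.]
 [418. 147. 147. 146. 416.]
 [151. 144. 143. 143. 151.]
 [148. 140. 139. 139. 147.]
 [144. 135. 136. 135. 143.]
 [139. 131. 131. 132. 140.]
 [137. 128. 128. 129. 137.]
 [133. 125. 125. 125. 133.]]
clock: 3.02
position: [570.2, 78.8, 190.1]
orientation: [0.634, 3.076, 0.001]
wrist_force: [0.2, 0.3, 0.4]
opening: 0.1
```

```bash
python3 -m crank '1 -0.5 6 0;0 0 6 0;0 0 0 0;0 0 0 0'; python3 -m crank '0 0 2 0;0 0 0 0';python3 -m crank '0 0 2 0;0 0 0 0'
```

```text
clock: 3.52
position: [568.3, 77.8, 177.1]
orientation: [0.636, 3.076, -0.0]
wrist_force: [0.9, 0.2, 0.3]
opening: -0.0
clock: 3.78
position: [568.1, 77.8, 174.8]
orientation: [-0.636, -3.076, 0.0]
wrist_force: [0.3, -0.3, 0.5]
opening: 0.2
clock: 4.03
position: [568.2, 77.8, 173.5]
orientation: [0.636, 3.076, 0.0]
wrist_force: [-2.2, -0.4, 6.4]
opening: -0.1
```

```bash
python3 -m crank '0 0 1.5 0;0 0 0 0';python3 -m crank '0 0 1.5 0;0 0 0 0';python3 -m crank '0 0 1 0;0 0 0 0';python3 -m crank '0 0 0.5 0;0 0 0 0'
```

```text
clock: 4.28
position: [568.3, 77.8, 172.2]
orientation: [0.636, 3.076, 0.0]
wrist_force: [-2.6, -0.4, 7.9]
opening: -0.1
clock: 4.53
position: [568.3, 77.8, 170.7]
orientation: [0.636, 3.076, 0.0]
wrist_force: [-2.0, -0.8, 7.7]
opening: 0.2
clock: 4.78
position: [568.3, 77.8, 169.9]
orientation: [0.636, 3.075, 0.0]
wrist_force: [-2.6, -0.2, 10.6]
opening: -0.1
clock: 5.03
position: [568.3, 77.8, 169.5]
orientation: [0.636, 3.075, 0.0]
wrist_force: [-3.5, -0.1, 10.6]
opening: 0.3
```

```bash
python3 -m crank '0 0 0.5 0;0 0 0 0';python3 -m crank '0 0 0.5 0;0 0 0 0';python3 -m crank '0 0 0.3 0;0 0 0 0'
```

```text
clock: 5.28
position: [568.3, 77.8, 169.1]
orientation: [0.636, 3.075, 0.0]
wrist_force: [-3.3, -0.1, 11.5]
opening: 0.2
clock: 5.52
position: [568.3, 77.8, 168.6]
orientation: [0.636, 3.075, 0.0]
wrist_force: [-3.8, -0.0, 11.6]
opening: -0.1
clock: 5.78
position: [568.3, 77.9, 168.5]
orientation: [0.636, 3.075, 0.001]
wrist_force: [-4.3, 0.7, 14.3]
opening: -0.1
```

```bash
python3 -m crank '0 0 -1 0;0 0 0 0';python3 -m crank '0 0 -0.8 0;0 0 0 0';python3 -m crank '0 0 -1 0;0 0 0 0;0 0 0 0'
```

```text
clock: 6.02
position: [568.2, 77.8, 169.3]
orientation: [0.636, 3.075, 0.0]
wrist_force: [-3.5, 0.8, 11.1]
opening: 0.5
clock: 6.28
position: [568.3, 77.8, 170.1]
orientation: [0.636, 3.075, 0.0]
wrist_force: [-4.1, -0.3, 10.7]
opening: -0.3
clock: 6.65
position: [568.3, 77.8, 170.3]
orientation: [0.636, 3.076, 0.0]
wrist_force: [-2.6, -0.1, 7.0]
opening: -0.0
```

```bash
python3 -m crank '0 0 -1 0;0 0 0 0';python3 -m crank '0 0 -1 0;0 0 0 0;0 0 0 0';python3 -m crank '0 0 -10 0;0 0 -20 0;30 0 -30 0;30 0 0 0;0 0 0 0;0 0 0 0'
python3 - <<'E'
from h import *
o=ctrl.get_obs(); print(o["position"],o["wrist_force"])
for n in ("wrist","top"):
    i=optics.camera_info(n); p,d=optics.camera(n); cv2.imwrite(f"pics/{n}2.png",p[:,:,::-1])
    P=[]
    for X in np.mgrid[540:600:1.5,50:110:1.5].reshape(2,-1).T:
        u,v=proj(i,np.r_[X,95]).round().astype(int)
        if 0<=u<640 and 0<=v<480 and d[v,u]>0:
            c0,r=ray(i,(u,v)); P.append(c0+r*d[v,u])
    P=np.array(P)
    m=np.linalg.norm(P[:,:2]-[568.8,78.4],axis=1)<24
    print(n,len(P),np.histogram(P[m,2],bins=np.arange(60,125,3)))
    for lo,hi in ((80,92),(92.5,106)):
        q=P[m&(P[:,2]>lo)&(P[:,2]<hi)]
        if len(q)>4: print(lo,np.median(q,0).round(1),cv2.minAreaRect(q[:,:2].astype(np.float32)))
E
```

```text
clock: 6.9
position: [568.2, 77.8, 170.7]
orientation: [-0.636, -3.076, 0.0]
wrist_force: [-0.8, -0.7, -1.0]
opening: -0.3
clock: 7.28
position: [568.2, 77.8, 171.9]
orientation: [-0.636, -3.077, 0.0]
wrist_force: [0.3, -0.1, 0.7]
opening: 0.1
clock: 8.02
position: [513.7, 101.6, 232.5]
orientation: [0.636, 3.075, 0.0]
wrist_force: [-0.2, 0.0, 0.0]
opening: 0.2
[513.66402795 101.63407072 232.45140039] [-0.21802046  0.00461582  0.04083933]
wrist 1595 (array([6, 1, 0, 0, 0, 0, 0, 0, 0, 0, 0, 0, 0, 0, 0, 0, 0, 0, 0, 0, 0]), array([ 60,  63,  66,  69,  72,  75,  78,  81,  84,  87,  90,  93,  96,
        99, 102, 105, 108, 111, 114, 117, 120, 123]))
top 1598 (array([0, 0, 0, 0, 0, 0, 0, 0, 0, 0, 0, 0, 0, 0, 0, 0, 0, 0, 0, 0, 0]), array([ 60,  63,  66,  69,  72,  75,  78,  81,  84,  87,  90,  93,  96,
        99, 102, 105, 108, 111, 114, 117, 120, 123]))
```

```bash
python3 -m crank '-18.9 12.3 0 0;-18.9 12.3 0 0;0 0 0 0;0 0 30 0;0 0 20 0;0 0 8 0;0 0 0 0;0 0 0 0'
```

```text
clock: 9.12
position: [557.9, 109.2, 174.8]
orientation: [0.636, 3.075, 0.001]
wrist_force: [0.1, -0.1, -0.6]
opening: 0.3
```

```bash
python3 -m crank '0 0 5 0;0 0 4.2 0;0 0 0 0;0 0 0 0'; python3 -m crank '-4 0 0 0;0 0 0 0';python3 -m crank '-2 0 0 0;0 0 0 0'; python3 -m crank '-1 0 0 0;0 0 0 0'
```

```text
clock: 9.62
position: [557.6, 109.2, 164.7]
orientation: [-0.636, -3.076, 0.0]
wrist_force: [-0.3, 0.0, 0.4]
opening: 0.1
clock: 9.88
position: [561.7, 107.5, 164.8]
orientation: [0.636, 3.076, 0.0]
wrist_force: [1.2, 0.6, -0.2]
opening: 0.1
clock: 10.12
position: [563.2, 106.8, 164.7]
orientation: [0.636, 3.076, -0.0]
wrist_force: [-0.3, -0.4, 1.2]
opening: 0.2
clock: 10.38
position: [564.1, 106.4, 164.7]
orientation: [0.636, 3.076, -0.0]
wrist_force: [0.1, 1.0, 0.1]
opening: 0.0
```

```bash
for k in 1; do python3 -m crank '-2 0 0 0;0 0 0 0'; python3 -m crank '-2 0 0 0;0 0 0 0';python3 -m crank '-1.5 0 0 0;0 0 0 0';python3 -m crank '-1.5 0 0 0;0 0 0 0'; done
```

```text
clock: 10.62
position: [565.9, 105.7, 164.7]
orientation: [-0.636, -3.076, -0.0]
wrist_force: [-0.8, 0.5, 0.2]
opening: 0.3
clock: 10.88
position: [567.8, 104.9, 164.7]
orientation: [-0.636, -3.076, 0.0]
wrist_force: [-0.7, 2.1, 0.1]
opening: -0.0
clock: 11.12
position: [568.8, 104.4, 164.6]
orientation: [-0.636, -3.076, -0.0]
wrist_force: [-3.5, 2.9, 0.8]
opening: 0.4
clock: 11.38
position: [570.7, 103.6, 164.7]
orientation: [0.636, 3.076, -0.0]
wrist_force: [-1.7, 1.3, 1.4]
opening: 0.3
```

```bash
python3 -m crank '-1 0 0 0;0 0 0 0'; python3 -m crank '-1 0 0 0;0 0 0 0';python3 -m crank '-1 0 0 0;0 0 0 0';python3 -m crank '-1 0 0 0;0 0 0 0;0 0 0 0'
```

```text
clock: 11.62
position: [571.5, 103.1, 164.7]
orientation: [0.636, 3.076, -0.0]
wrist_force: [-1.0, 1.9, -0.0]
opening: 0.0
clock: 11.88
position: [572.4, 102.8, 164.7]
orientation: [0.636, 3.076, -0.0]
wrist_force: [-1.9, 1.0, -0.3]
opening: 0.2
clock: 12.12
position: [573.4, 102.5, 164.8]
orientation: [0.636, 3.076, 0.0]
wrist_force: [-0.9, 0.7, 0.4]
opening: -0.3
clock: 12.5
position: [574.2, 102.1, 164.8]
orientation: [0.636, 3.076, -0.0]
wrist_force: [-0.7, 1.4, -1.0]
opening: -0.2
```

```bash
python3 -m crank '-1 0 0 0;0 0 0 0;0 0 0 0'
python3 - <<'E'
from h import *
p,d=optics.camera("scene"); i=optics.camera_info("scene"); q=cv2.resize(p[185:275,270:390,::-1],None,fx=5,fy=5,interpolation=cv2.INTER_CUBIC); cv2.imwrite("pics/s3.png",q)
E
```

```text
clock: 12.88
position: [575.0, 101.6, 164.7]
orientation: [-0.636, -3.076, 0.0]
wrist_force: [-1.5, 1.1, 0.4]
opening: 0.1
```

View pics/s3.png

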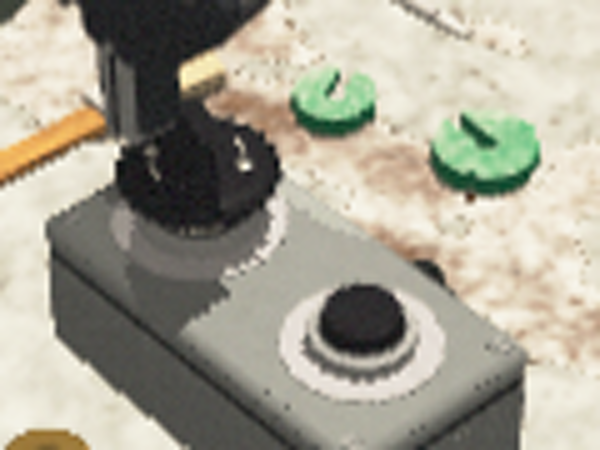

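The scene crop shows the bar turned clockwise against the fingertip, at crop (190,140). I'll back off, let it swing back, and check the height.

```bash
python3 -m crank '3 0 0 0;3 0 0 0;3 0 0 0;3 0 0 0;4 0 0 0;4 0 0 0;4 0 0 0;0 0 0 0;0 0 0 0'; python3 -m crank '0 0 -45 0;0 0 -45 0;0 -35 -45 0;0 -35 0 0;0 0 0 0;0 0 0 0'
cat > m.py <<'E'
from h import *
import sys
o=ctrl.get_obs(); print(o["clock"],o["position"],o["wrist_force"])
i=optics.camera_info("wrist"); p,d=optics.camera("wrist"); cv2.imwrite(f"pics/{sys.argv[1]}.png",p[:,:,::-1])
P=[]
for v,u in np.argwhere(d>0):
    c0,r=ray(i,(u,v)); X=c0+r*d[v,u]
    if abs(X[0]-553)<60 and abs(X[1]-40)<80: P.append(X)
P=np.array(P)
for nm,C,rad,lo,hi in (("stationtop",(552,40),100,58,66),("reset",(535.8,1.4),20,70,84),("face",(568.8,78.4),29,82,93),("bar",(568.8,78.4),26,93.5,106)):
    q=P[(np.linalg.norm(P[:,:2]-C,axis=1)<rad)&(P[:,2]>lo)&(P[:,2]<hi)]
    if len(q)>5: print(nm,len(q),np.median(q,0).round(1),cv2.minAreaRect(q[:,:2].astype(np.float32)))
E
python3 m.py w4
```

```text
clock: 14.05
position: [553.1, 111.2, 164.8]
orientation: [0.636, 3.076, -0.0]
wrist_force: [0.5, 0.1, -0.0]
opening: 0.2
clock: 14.8
position: [525.4, 47.1, 299.5]
orientation: [-0.637, -3.076, -0.0]
wrist_force: [-0.4, 0.3, 0.9]
opening: -0.1
14.8 [525.40959789  47.09536373 299.54207983] [-0.35520223  0.30561207  0.92118842]
stationtop 13273 [542.   30.6  61. ] ((552.2398071289062, 40.22491455078125), (162.97508239746094, 82.72164154052734), 66.72946166992188)
reset 1048 [534.8   2.   76.7] ((535.2227172851562, 1.1338176727294922), (32.02840805053711, 32.765567779541016), 50.88885498046875)
face 3664 [562.3  79.   88.4] ((568.7299194335938, 78.35984802246094), (57.403682708740234, 57.01240539550781), 45.19159698486328)
bar 991 [567.5  78.7 100.4] ((568.7599487304688, 78.79014587402344), (43.57541275024414, 9.886890411376953), 66.575927734375)
```

```bash
python3 -m crank '-13.7 -19 0 0;-13.7 -19 0 0;0 0 45 0;0 0 45 0;0 0 40 0;0 0 12 0;0 0 0 0;0 0 0 0'; python3 -m crank '0 0 2 0;0 0 0 0';python3 -m crank '0 0 2 0;0 0 0 0';python3 -m crank '0 0 1.5 0;0 0 0 0'
```

```text
clock: 15.85
position: [536.3, 1.4, 159.1]
orientation: [0.635, 3.075, 0.001]
wrist_force: [0.2, 0.7, 0.4]
opening: 0.3
clock: 16.1
position: [535.6, 1.2, 156.3]
orientation: [0.636, 3.075, 0.0]
wrist_force: [-0.1, 0.6, -0.1]
opening: -0.1
clock: 16.35
position: [535.2, 1.1, 153.7]
orientation: [-0.636, -3.076, 0.0]
wrist_force: [0.5, 0.4, 0.4]
opening: -0.3
clock: 16.6
position: [535.2, 1.2, 152.0]
orientation: [-0.636, -3.076, 0.0]
wrist_force: [-0.1, 0.4, 0.5]
opening: -0.2
```

```bash
python3 -m crank '0 0 2 0;0 0 0 0';python3 -m crank '0 0 2 0;0 0 0 0';python3 -m crank '0 0 1.5 0;0 0 0 0';python3 -m crank '0 0 0.7 0;0 0 0 0'; python3 -m crank '0 0 0.7 0;0 0 0 0'
```

```text
clock: 16.85
position: [535.4, 1.2, 150.3]
orientation: [0.636, 3.076, -0.0]
wrist_force: [0.3, -0.7, 1.8]
opening: 0.2
clock: 17.1
position: [535.4, 1.2, 148.3]
orientation: [0.636, 3.076, -0.0]
wrist_force: [-0.3, -0.4, 3.6]
opening: -0.1
clock: 17.35
position: [535.4, 1.2, 146.7]
orientation: [0.636, 3.076, -0.0]
wrist_force: [-0.9, -1.6, 3.8]
opening: 0.3
clock: 17.6
position: [535.4, 1.2, 146.1]
orientation: [0.636, 3.076, -0.0]
wrist_force: [-0.2, -0.3, 4.8]
opening: -0.0
clock: 17.85
position: [535.4, 1.2, 145.6]
orientation: [0.636, 3.076, -0.0]
wrist_force: [-1.4, 0.7, 7.5]
opening: 0.1
```

```bash
python3 -m crank '0 0 0.7 0;0 0 0 0;0 0 0 0';python3 -m crank '0 0 0.7 0;0 0 0 0;0 0 0 0'
```

```text
clock: 18.23
position: [535.4, 1.2, 145.5]
orientation: [0.636, 3.076, 0.0]
wrist_force: [-3.5, -0.0, 14.3]
opening: 0.5
clock: 18.6
position: [535.4, 1.2, 145.5]
orientation: [0.636, 3.075, 0.0]
wrist_force: [-5.7, -0.2, 21.2]
opening: -0.2
```

The reset is hard against its stop: it no longer moves and the force climbs. I'll release it and check.

```bash
python3 -m crank '0 0 -3 0;0 0 -4 0;0 0 -6 0;0 0 -40 0;0 0 -45 0;12 18 -45 0;12 18 -10 0;0 0 0 0;0 0 0 0'; python3 m.py w5
python3 - <<'E'
from h import *
p,_=optics.camera("top"); a=cv2.imread("pics/top0.png")[195:310,250:440]
b=p[195:310,250:440,::-1]; cv2.imwrite("pics/cmp.png",cv2.resize(np.vstack([a,b]),None,fx=2.6,fy=2.6))
w=[cv2.resize(cv2.imread(f"pics/{n}.png"),None,fx=.62,fy=.62) for n in ("w1","w5")]; cv2.imwrite("pics/cmpw.png",np.hstack(w))
E
```

```text
clock: 19.73
position: [527.2, 43.5, 296.1]
orientation: [-0.635, -3.075, 0.001]
wrist_force: [-0.1, 0.0, -1.4]
opening: 0.0
19.725 [527.23683705  43.48385389 296.10353555] [-0.07212557  0.01207772 -1.38089903]
stationtop 13669 [542.1  30.6  61. ] ((552.4172973632812, 40.208580017089844), (162.70484924316406, 83.20375061035156), 67.09838104248047)
reset 1076 [534.9   2.   76.7] ((536.0146484375, 1.2211456298828125), (33.402366638183594, 30.132997512817383), 63.55719757080078)
face 3740 [562.2  78.8  88.4] ((568.7464599609375, 78.4061508178711), (57.18806076049805, 57.336421966552734), 59.88765335083008)
bar 1059 [567.8  78.5 100.4] ((569.1483154296875, 78.36274719238281), (43.334659576416016, 11.085675239562988), 66.50186157226562)
```

View pics/cmpw.png

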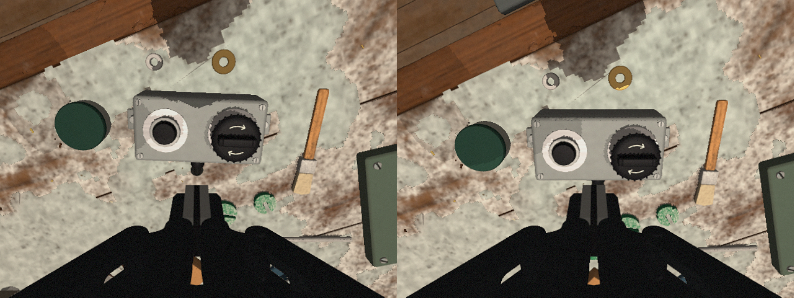

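The loose parts are where they were, both buttons are out and the bar is back at rest, so I'm handing in.

```bash
python3 -c "
from station import job_done; print(job_done())"
```

```text
the job is handed in; nothing more can be done
None
```

The stop button test is done and handed in at about 20 s on the robot's clock, well under the 51 s limit.

- **Stop press:** I pressed with the shut fingertips, peaking at about 14 N. On release, the force fell to zero with the button still about 4 mm in, so it latched and stayed in by itself.
- **Release by turning:** I pushed the left end of the bar clockwise with about 2 to 4.5 N, to roughly 0.7 rad by geometry. After I backed off, the bar's top measured 100.4 mm (100.6 mm before the test), so the button is out. The bar was back at its rest angle, 66.6° against 67.0° before.
- **Reset:** I pressed it about 5 mm, until it stopped moving and the force climbed to 21 N, then let go. Its top measured 76.7 mm afterwards (76.8 mm before the test).
- **Loose things:** the last wrist picture shows the tin, brush, gauge and bush undisturbed by eye; I did not measure their positions. The robot ended clear of everything.

Two checks fell short:
- **Latch view:** my camera check of the latched state failed because the gripper blocked the view, so that step rests on force and position only.
- **Depth heights:** the depth heights read about 1.3 mm low throughout, within the stated calibration.

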